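Turn the reversible grater plate and lock it

TASK

The plate in the slanted grater stand shows its fine white face to the front; turn it over so that the coarse orange face is at the front instead, its grip tab still at the top. Keep hold of it while you lower it down its channels to the bottom, do not let it drop in; then let go and slide the blue lock inward to its end stop over the plate's shoulder. Leave the jar, the tin and the bowl where they stand.

Things in the scene. Friction and masses are not known exactly. Their poses are not given: they have to be found in the camera images.
- cradle: Fixed steel frame of the grater stand, turned to the robot's left (yaw 1.22 to 1.92 rad). Origin: middle of its bottom stop, 30 mm above the counter. z runs up the channels, leaning 30 degrees from vertical to the robot's right; x is square to the plate, to the stand's front: left and 30 degrees upward; y towards the robot. Between the channels (|y| under 46 mm) it is open. Base 180 x 170 x 12 mm.
- mouth (a point): Top of the cradle's two U channels, mid-width, 100 mm up from the cradle's origin along its z. The channels (|y| 46 to 58 mm) take the plate's side edges: gap 14 mm along cradle x (-5, where the plate lies, to +9), 3 mm play each side in y. Lower rail (under the plate) ends at z 100, front rail at 70 with flared lips to 86, flared side walls at 99 mm.
- plate: Loose grating plate 110 wide, 110 high, 10 mm thick, with a grip tab 50 wide standing 45 mm above its top edge; 0.18 kg. Origin: middle of the lower edge. z runs up to the tab, y along the width, x out of the coarse orange face (12 big dots); -x is the white face (small dots). Starts seated, origin at the cradle's, white face to the front. Symmetric: it fits either way round.
- plate_tab (a point): Middle of the plate's grip tab, 135 mm from the lower edge along the plate's z, 20 mm below the top of the tab; mid-thickness and mid-width.
- lock (a joint): Lock slide at the cradle's top, robot side (+y), in m: 0 = open, outward; 0.034 = end stop, inward (cradle -y, away from the robot). Starts at 0 to 0.006, stays where left, moves with about 2 N. Closed, its steel tongue lies 23 mm over the plate's shoulder, 4 mm above it; at 0 the tongue ends 11 mm outside the plate. It cannot close unless the plate is fully down; closed, it bars the plate.
- lock_grip (a point): On the axis of the lock's blue grip block, which is 28 mm along cradle y, 16 along x, 40 along z; its top is 18 mm above this point, the tongue 22 mm below (along cradle z). With the lock at 0 the point is at x 0, y 105, z 144 mm in the cradle's frame and moves to y 71 at the end stop.
- spice_jar: Glass jar with red cap, 48 mm across, 100 mm high, near the stand. Origin: centre of its underside. Leave alone.
- tin: White-grey tin with blue label, 66 mm across, 85 mm high, near the stand. Origin: centre of its underside. Leave alone.
- bowl: Light wooden bowl, 130 mm across, 45 mm high, at the stand's front (cradle +x side). Origin: centre of its underside. Leave alone.
Mind the look-alikes: they are no part of the job. There is more than one size of the plate; the one meant has the size given above.

How it is judged:
By the outcome, as a careful person would: the job done as asked, in the order asked, and still so for the second after the job is handed in, with the robot touching nothing.
It also fails if it takes over 51 s, if anything falls off the work surface, if the arm or the gripper's body presses on something with over 40 N, if the wrist force passes 120 N, or if a joint passes its speed limit or range.

ROBOT

A 6-joint arm with a two-finger parallel gripper is mounted at the origin on the work surface. World frame = base frame: x ahead of the robot, y to its left, z up, the work surface at z = 0. Lengths are in m, angles in rad, forces in N, time in s.
With the tool pointing down it reaches from about 0.375 to 0.925 m from the base axis. Payload 5.7 kg.
Tool frame: the origin (TCP) lies at the very end of the fingers, on their centre line; the grasp point (between the pads) lies 19 mm behind it; y points along the fingers, x is the direction in which the jaws open and shut, and the axes are right-handed (so a half turn about y gives the same grasp; the last joint's range is limited). The gripper opens to 88 mm and grips with 3 to 60 N. Pads are 20 mm wide; open, the fingers measure 115 mm over their backs; the gripper's body (75 mm by 178 mm) begins 61 mm behind the grasp point.
Start: joints at [-1.273, 0.359, 1.51, -0, 1.272, -0.115], TCP at [0.241, -0.55, 0.223] pointing down, gripper open.
Joint ranges: [-2.97, 2.97], [-1.01, 2.36], [0.21, 2.38], [-0.96, 4.11], [0.2, 2.71], [-2.98, 2.98]. Speed limits (rad/s): [2.39, 2.39, 3.14, 3.14, 3.14, 3.14].

INTERFACE

Orientations are given as a unit quaternion [w, x, y, z].
In Python, from station import get_state, imaging, close_job gives the robot as it stands.
- The arm moves only by the shell command python3 -m creep 'ROWS' [FORCE]. ROWS is JSON, a list of rows, each an object of numbers: "jaw": the opening, from 0 (shut) to 1 (fully open); "dx", "dy", "dz": the shift along the world's x, y, z in cm; "ax", "ay", "az": the turn, a rotation vector about the world's x, y, z in rad. In form: [{"jaw": .., "dx": .., "dy": .., "dz": .., "ax": .., "ay": .., "az": ..}, ...]. A call has 1 to 12 rows; each row is the pose to reach, as a shift and turn from the pose measured when the call began; what a row does not reach only later rows make up. A row lasts 1/8 s, in which the tool goes at most 62.5 mm and 10.7 degrees, less where a joint would pass 70% of its speed; a pose out of reach is approached as far as the arm can. A call with a gripper value outside its range is refused whole. The fingers move at their own pace and stop on an object; FORCE is the grip in N (left out, the last holds). Time passes only in rows, so rows that repeat a pose let the fingers close. It gives the time, the measured TCP pose, the force and the opening at its end, in the units of the state.
- get_state(): the state, without advancing time (a new reading comes with each control period).
- imaging.capture(name): name is "scene" or "top" or "wrist"; returns the picture (384x512x3 uint8, blue, green, red); there is no depth.
- imaging.calibration(name): a dict with "fx", "fy", "cx", "cy" (pixels), "k1" (the pictures are not rectified: a ray, as slopes to the right and down, at radius r is drawn at 1 + k1 r^2 times it, then the intrinsics apply), "extrinsics" (4x4, takes a point from camera to world coordinates). Camera axes: x right, y down, z forward; pixel columns grow to the right and rows downward; lengths in m; the calibration is good to about 2 mm. A picture is of the moment at which its call begins: read the wrist's pose just before it. calibration takes no time and is no camera call; for the wrist camera it gives the pose at the moment of the call.
- close_job(): hands the job in, once; it reports no verdict.
The state is a dict: "time_s": time; "joints": joint angles; "joint_velocities": joint speeds; "effort": joint torques, N m; "ee_pos": TCP position; "tcp_rot": TCP orientation; "wrist_force": force on the tool from outside, world axes, zero at the start; "ft_torque": the same for the moment, N m; "gripper_width": finger opening in m.
Only numpy, scipy, OpenCV 4.12 (cv2) and the standard library are available. Lean on these libraries where they do the work, as an engineer would, in place of code of your own. Each camera call takes 0.05 s, during which the arm holds its last target. There are 200 camera calls.

## Working session

There is one attempt and no reset: what is moved stays moved. The work goes in short steps, Python scripts to look and compute and a shell command to move; the robot and the scene stay as the last step left them, time stands still between calls to the robot, and variables do not carry over. Pictures are saved under pics/ and viewed, about 8 in all and at most 12, crops included, and the job is handed in when it is done.

```bash
mkdir -p pics; ls; python3 - <<'E'
from station import get_state, imaging
import cv2,numpy as np
s=get_state();print(s)
for n in("scene","top"):
    cv2.imwrite(f"pics/{n}0.png",imaging.capture(n)); c=imaging.calibration(n);print(n,c)
E
```

```text
pics
{'time_s': 0.0, 'joints': array([-1.27311727e+00,  3.59486148e-01,  1.51143748e+00,  1.69384168e-05,
        1.27245985e+00, -1.15057335e-01]), 'joint_velocities': array([ 0.00100174, -0.00073392, -0.00017091, -0.00043716,  0.00145168,
        0.0004571 ]), 'effort': array([ 8.84924339e-04, -5.15367758e+01, -2.70722294e+01,  6.78394362e-02,
        3.52291355e-02, -1.38087721e-04]), 'ee_pos': array([ 0.24049149, -0.54895083,  0.22181888]), 'tcp_rot': array([ 0.59225224, -0.59143342,  0.38742184, -0.38645584]), 'wrist_force': array([0.15444478, 1.02032955, 0.35097172]), 'ft_torque': array([ 0.02253536,  0.06374097, -0.02827956]), 'gripper_width': 0.08782399387693521}
scene {'fx': 410.2236436779547, 'fy': 410.2236436779547, 'cx': 254.34873771957248, 'cy': 190.3283293836636, 'k1': -0.09875332001048535, 'extrinsics': array([[-0.3320781 ,  0.72726913, -0.60066942,  1.20239513],
       [ 0.94320551,  0.26234261, -0.20381295,  0.13696555],
       [ 0.00935432, -0.63423652, -0.77308249,  0.91603581],
       [ 0.        ,  0.        ,  0.        ,  1.        ]])}
top {'fx': 429.8500072103862, 'fy': 429.8500072103862, 'cx': 257.40708860119776, 'cy': 189.64221929773785, 'k1': -0.015947529592952626, 'extrinsics': array([[-0.02411061, -0.99011863,  0.13814401,  0.4127348 ],
       [-0.99969751,  0.02454993,  0.00147688, -0.07621971],
       [-0.00485371, -0.13806662, -0.99041105,  1.36876983],
       [ 0.        ,  0.        ,  0.        ,  1.        ]])}
```

View pics/scene0.png

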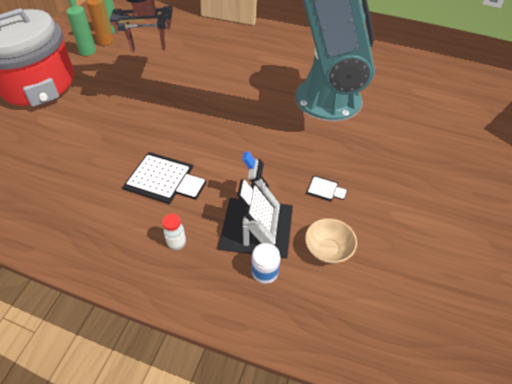

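View pics/top0.png

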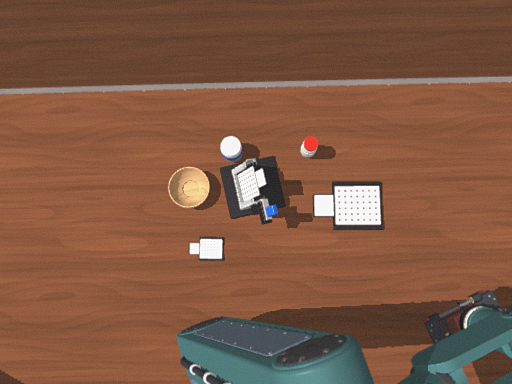

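```bash
python3 - <<'E'
import cv2,numpy as np
a=cv2.imread("pics/scene0.png")[140:265,210:305];b=cv2.imread("pics/top0.png")[145:235,210:300]
a=cv2.resize(a,None,fx=4,fy=4,interpolation=cv2.INTER_CUBIC);b=cv2.resize(b,None,fx=4,fy=4,interpolation=cv2.INTER_CUBIC)
o=np.zeros((500,790,3),np.uint8);o[:500,:380]=a;o[:360,400:760]=b
cv2.imwrite("pics/crop0.png",o)
E
```

```text
(no output)
```

View pics/crop0.png

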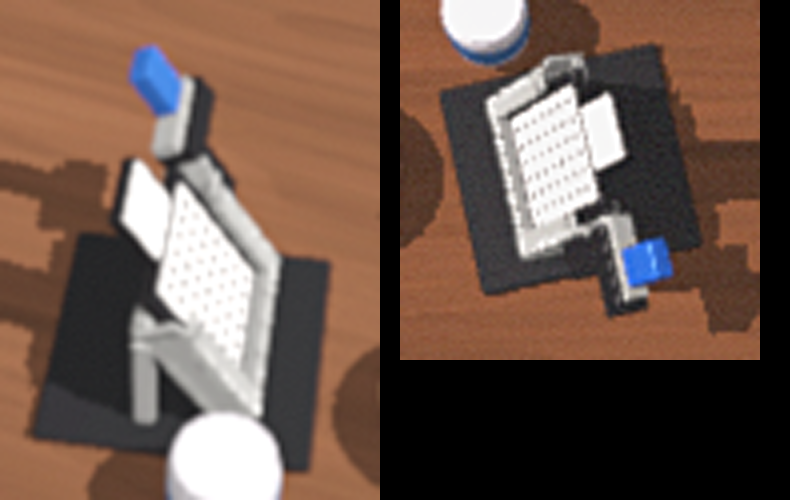

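```bash
cat > h.py <<'E'
import numpy as np,cv2
from scipy.optimize import least_squares
from scipy.spatial.transform import Rotation as R
from station import get_state, imaging
def proj(P,c):
    E=np.linalg.inv(c["extrinsics"]);q=np.atleast_2d(P)@E[:3,:3].T+E[:3,3]
    K=np.array([[c["fx"],0,c["cx"]],[0,c["fy"],c["cy"]],[0,0,1.]])
    return cv2.projectPoints(q,np.zeros(3),np.zeros(3),K,np.array([c["k1"],0,0,0.]))[0][:,0]
def Rc(yaw): # cradle: x front&up30, z up leaning 30 to the back
    return (R.from_euler('z',yaw)*R.from_euler('y',-30,degrees=True)).as_matrix()
def cr(p,P): return np.atleast_2d(P)/1000@Rc(p[2]).T+[p[0],p[1],.03]
E
cat > fit.py <<'E'
from h import *
ct,cs=imaging.calibration("top"),imaging.calibration("scene")
M=np.array([[5,-25,155],[5,25,155],[5,-55,110],[5,55,110]])
T=np.array([[207,95],[226,158],[173,86],[198,205]])/4+[210,145]
S=np.array([[124,212],[135,162],[153,290],[177,183]])/4+[210,140]
f=lambda p:np.r_[(proj(cr(p,M),ct)-T).ravel(),(proj(cr(p,M),cs)-S).ravel()]
r=least_squares(f,[.55,-.05,1.57],loss="soft_l1")
print(r.x,f(r.x).reshape(-1,2).round(1).tolist())
p=r.x;np.save("p.npy",p)
print("tab",cr(p,[0,0,135]),"lock",cr(p,[0,105,144]),"axes",Rc(p[2]))
a,b=cv2.imread("pics/scene0.png"),cv2.imread("pics/top0.png")
def box(x,y,z):return np.array([[i,j,k] for i in x for j in y for k in z])
E=[(0,1),(2,3),(4,5),(6,7),(0,2),(1,3),(4,6),(5,7),(0,4),(1,5),(2,6),(3,7)]
out=[]
for im,c,(u,v,w,h) in((a,cs,(210,140,95,125)),(b,ct,(210,145,95,125))):
    k=4;g=cv2.resize(im[v:v+h,u:u+w],None,fx=k,fy=k,interpolation=cv2.INTER_CUBIC)
    for B,col in((box((-5,5),(-55,55),(0,110)),(0,0,255)),(box((-5,5),(-25,25),(110,155)),(0,255,0)),(box((-8,8),(91,119),(122,162)),(0,255,255))):
        q=((proj(cr(p,B),c)-[u,v]+.5)*k).astype(int)
        for i,j in E: cv2.line(g,q[i].tolist(),q[j].tolist(),col,1)
    out.append(g)
cv2.imwrite("pics/ov0.png",np.hstack(out))
E
python3 fit.py
```

```text
[ 0.60239526 -0.02123435  1.76886173] [[-0.1, -0.4], [-0.9, 0.8], [-1.4, -3.8], [0.7, 2.7], [-0.7, 0.8], [-0.1, -2.6], [-0.3, 2.5], [0.2, -5.6]]
tab [[ 0.61567743 -0.08741466  0.14691343]] lock [[ 0.51361575 -0.11248784  0.15470766]] axes [[-1.70410349e-01 -9.80449090e-01  9.83864610e-02]
 [ 8.49093819e-01 -1.96772922e-01 -4.90224545e-01]
 [ 5.00000000e-01  2.77555756e-17  8.66025404e-01]]
```

View pics/ov0.png

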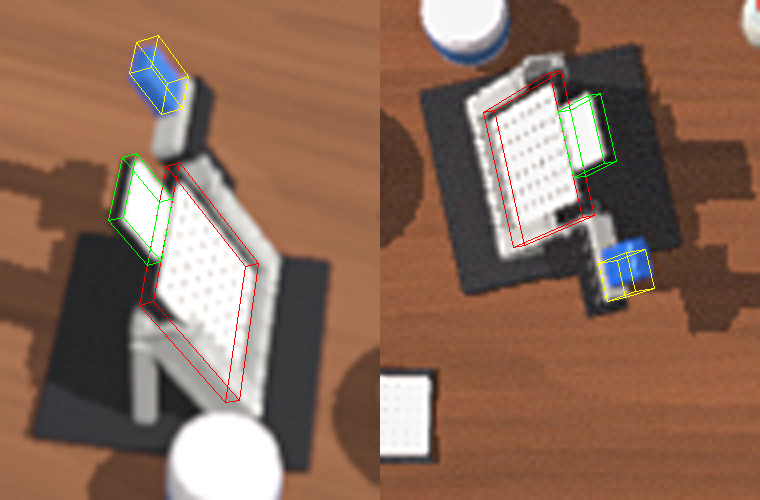

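```bash
cat > rel.py <<'E'
import sys
from h import *
# target in cradle mm for TCP (x y z), sign of jaw axis -> rows increments from present pose
def tgt(p,X,sg):
    A=Rc(p[2]);y=-A[:,2];x=sg*A[:,0];return cr(p,X)[0],np.c_[x,y,np.cross(x,y)]
if __name__=="__main__":
    p=np.load("p.npy");s=get_state();X=[float(v) for v in sys.argv[1:4]]
    w,x,y,z=s["tcp_rot"];R0=R.from_quat([x,y,z,w])
    A=Rc(p[2]);print("t",s["time_s"],"j",s["joints"].round(2),"F",s["wrist_force"].round(1),"w",s["gripper_width"].round(4))
    print("tcp in cradle mm",(A.T@(s["ee_pos"]-[p[0],p[1],.03])*1000).round(1),"tool axes in cradle\n",(A.T@R0.as_matrix()).round(3))
    for sg in(1,-1):
        t,Rt=tgt(p,X,sg);print(sg,"d cm",((t-s["ee_pos"])*100).round(2),"rotvec",(R.from_matrix(Rt)*R0.inv()).as_rotvec().round(3))
    print("cradle axes in cols\n",A.round(3))
E
python3 rel.py 0 0 230; python3 - <<'E'
from h import *
c=imaging.calibration("wrist");s=get_state();w,x,y,z=s["tcp_rot"];R0=R.from_quat([x,y,z,w]).as_matrix()
print(c["fx"],"cam in tool",R0.T@(c["extrinsics"][:3,3]-s["ee_pos"]),(R0.T@c["extrinsics"][:3,:3]).round(2))
E
```

```text
269.95864164209894 cam in tool [ 0.00024814 -0.16181258  0.08234554] [[ 1.   -0.    0.  ]
 [-0.   -0.3   0.95]
 [-0.   -0.95 -0.3 ]]Traceback (most recent call last):
  File "rel.py", line 9, in <module>
    A=Rc(p[2]);print("t",s["time_s"],"j",s["joints"].round(2),"F",s["wrist_force"].round(1),"w",s["gripper_width"].round(4))
                                                                                                ^^^^^^^^^^^^^^^^^^^^^^^^
AttributeError: 'float' object has no attribute 'round'
```

```bash
sed -i 's/s\["gripper_width"\].round(4)/round(s["gripper_width"],4)/' rel.py; python3 rel.py 0 0 250
```

```text
t 0.1 j [-1.27  0.36  1.51 -0.    1.27 -0.12] F [-0.5 -0.1 -0.5] w 0.0877
tcp in cradle mm [-290.5  458.7  389.3] tool axes in cradle
 [[-0.847 -0.499  0.185]
 [-0.213  0.    -0.977]
 [ 0.487 -0.867 -0.106]]
1 d cm [38.65 40.52  2.46] rotvec [ 0.23  -0.73   2.833]
-1 d cm [38.65 40.52  2.46] rotvec [ 0.499  0.157 -0.21 ]
cradle axes in cols
 [[-0.17  -0.98   0.098]
 [ 0.849 -0.197 -0.49 ]
 [ 0.5    0.     0.866]]
```

```bash
python3 -m creep '[{"jaw":1,"dz":2,"dx":2,"dy":2},{"jaw":1,"dx":6,"dy":6,"dz":4,"ax":0.1,"ay":0.03,"az":-0.04},{"jaw":1,"dx":10,"dy":10,"dz":5,"ax":0.2,"ay":0.06,"az":-0.08},{"jaw":1,"dx":14,"dy":15,"dz":5,"ax":0.3,"ay":0.09,"az":-0.12},{"jaw":1,"dx":18,"dy":19,"dz":5,"ax":0.4,"ay":0.13,"az":-0.17},{"jaw":1,"dx":22,"dy":23,"dz":5,"ax":0.5,"ay":0.157,"az":-0.21},{"jaw":1,"dx":26,"dy":27,"dz":4,"ax":0.5,"ay":0.157,"az":-0.21},{"jaw":1,"dx":30,"dy":31,"dz":4,"ax":0.5,"ay":0.157,"az":-0.21},{"jaw":1,"dx":34,"dy":36,"dz":3,"ax":0.5,"ay":0.157,"az":-0.21},{"jaw":1,"dx":37,"dy":39,"dz":3,"ax":0.5,"ay":0.157,"az":-0.21},{"jaw":1,"dx":38.6,"dy":40.5,"dz":2.5,"ax":0.5,"ay":0.157,"az":-0.21},{"jaw":1,"dx":38.6,"dy":40.5,"dz":2.5,"ax":0.5,"ay":0.157,"az":-0.21}]' 50
python3 rel.py 0 0 250; python3 - <<'E'
from h import *
import json
c=imaging.calibration("wrist");im=imaging.capture("wrist");cv2.imwrite("pics/w1.png",im)
np.save("w1.npy",c["extrinsics"])
cv2.imwrite("pics/w1b.png",cv2.resize(im,None,fx=1.5,fy=1.5,interpolation=cv2.INTER_CUBIC))
E
```

```text
t 0.1 j [-1.27  0.36  1.51 -0.    1.27 -0.12] F [-0.5 -0.1 -0.5] w 0.0877
tcp in cradle mm [-290.5  458.7  389.3] tool axes in cradle
 [[-0.847 -0.499  0.185]
 [-0.213  0.    -0.977]
 [ 0.487 -0.867 -0.106]]
1 d cm [38.65 40.52  2.46] rotvec [ 0.23  -0.73   2.833]
-1 d cm [38.65 40.52  2.46] rotvec [ 0.499  0.157 -0.21 ]
cradle axes in cols
 [[-0.17  -0.98   0.098]
 [ 0.849 -0.197 -0.49 ]
 [ 0.5    0.     0.866]]schema error: expected keys jaw, dx, dy, dz, ax, ay, az
```

View pics/w1b.png

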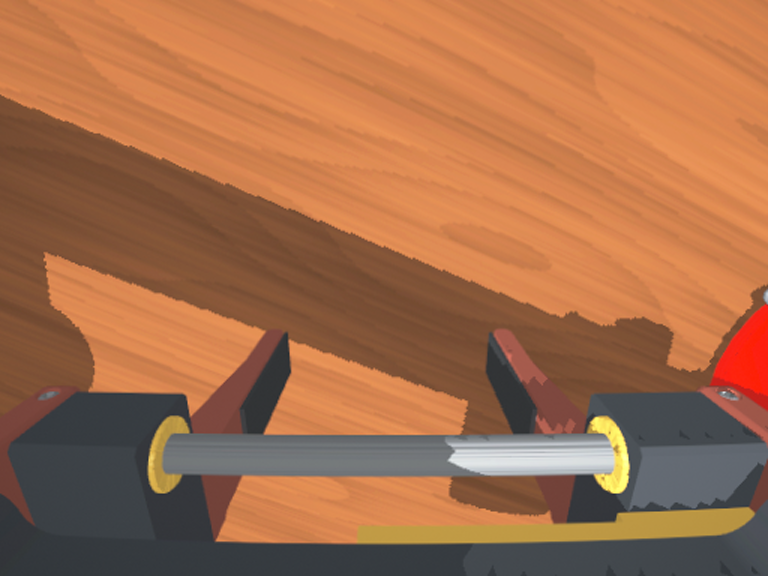

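```bash
python3 -m creep '[{"jaw":1,"dx":2,"dy":2,"dz":2,"ax":0,"ay":0,"az":0},{"jaw":1,"dx":6,"dy":6,"dz":4,"ax":0.1,"ay":0.03,"az":-0.04},{"jaw":1,"dx":10,"dy":10,"dz":5,"ax":0.2,"ay":0.06,"az":-0.08},{"jaw":1,"dx":14,"dy":15,"dz":5,"ax":0.3,"ay":0.09,"az":-0.12},{"jaw":1,"dx":18,"dy":19,"dz":5,"ax":0.4,"ay":0.13,"az":-0.17},{"jaw":1,"dx":22,"dy":23,"dz":5,"ax":0.5,"ay":0.157,"az":-0.21},{"jaw":1,"dx":26,"dy":27,"dz":4,"ax":0.5,"ay":0.157,"az":-0.21},{"jaw":1,"dx":30,"dy":31,"dz":4,"ax":0.5,"ay":0.157,"az":-0.21},{"jaw":1,"dx":34,"dy":36,"dz":3,"ax":0.5,"ay":0.157,"az":-0.21},{"jaw":1,"dx":37,"dy":39,"dz":3,"ax":0.5,"ay":0.157,"az":-0.21},{"jaw":1,"dx":38.6,"dy":40.5,"dz":2.5,"ax":0.5,"ay":0.157,"az":-0.21},{"jaw":1,"dx":38.6,"dy":40.5,"dz":2.5,"ax":0.5,"ay":0.157,"az":-0.21}]' 50
python3 rel.py 0 0 250; python3 - <<'E'
from h import *
c=imaging.calibration("wrist");im=imaging.capture("wrist");cv2.imwrite("pics/w1.png",im)
np.save("w1.npy",c["extrinsics"])
cv2.imwrite("pics/w1c.png",cv2.resize(im,None,fx=1.5,fy=1.5,interpolation=cv2.INTER_CUBIC))
E
```

```text
time_s: 1.65
ee_pos: [0.6264, -0.1435, 0.2461]
tcp_rot: [0.645, -0.412, 0.575, -0.29]
wrist_force: [0.3, 0.4, 0.0]
gripper_width: 0.0877
t 1.65 j [-0.55  0.59  1.19  0.38  1.73  0.81] F [0.3 0.4 0. ] w 0.0877
tcp in cradle mm [1.000e-01 5.000e-01 2.495e+02] tool axes in cradle
 [[-1.     0.001  0.001]
 [-0.001  0.001 -1.   ]
 [-0.001 -1.    -0.001]]
1 d cm [ 0.06 -0.03  0.04] rotvec [ 0.311 -1.541  2.719]
-1 d cm [ 0.06 -0.03  0.04] rotvec [-0.001 -0.001 -0.001]
cradle axes in cols
 [[-0.17  -0.98   0.098]
 [ 0.849 -0.197 -0.49 ]
 [ 0.5    0.     0.866]]
```

View pics/w1c.png

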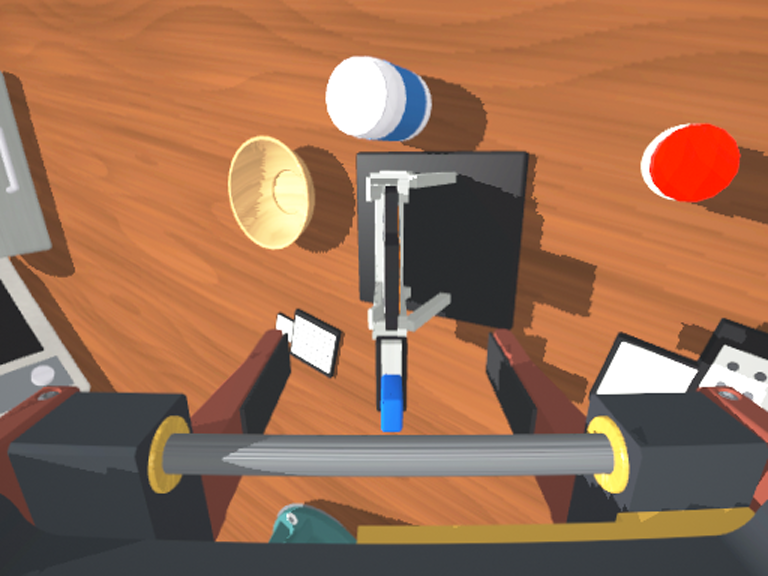

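```bash
cat > ovw.py <<'E'
from h import *
p=np.load("p.npy");c=imaging.calibration("wrist");c["extrinsics"]=np.load("w1.npy")
def box(x,y,z):return np.array([[i,j,k] for i in x for j in y for k in z])
for n,B in(("tabtop",box((-5,5),(-25,25),(155,))),("platetop",box((-5,5),(-55,55),(110,))),("block",box((-8,8),(91,119),(162,)))):
    print(n,proj(cr(p,B),c).round(1).tolist())
im=cv2.imread("pics/w1.png")[90:300,225:365]
cv2.imwrite("pics/w1z.png",cv2.resize(np.clip(im*1.0*1.5,0,255).astype(np.uint8),None,fx=4,fy=2.8,interpolation=cv2.INTER_NEAREST))
E
python3 ovw.py
```

```text
tabtop [[263.3, 166.0], [263.0, 213.8], [253.0, 166.0], [253.2, 213.8]]
platetop [[262.7, 130.4], [262.3, 222.3], [253.6, 130.4], [254.1, 222.3]]
block [[265.5, 273.0], [265.3, 294.4], [250.7, 272.9], [250.9, 294.4]]
```

View pics/w1z.png

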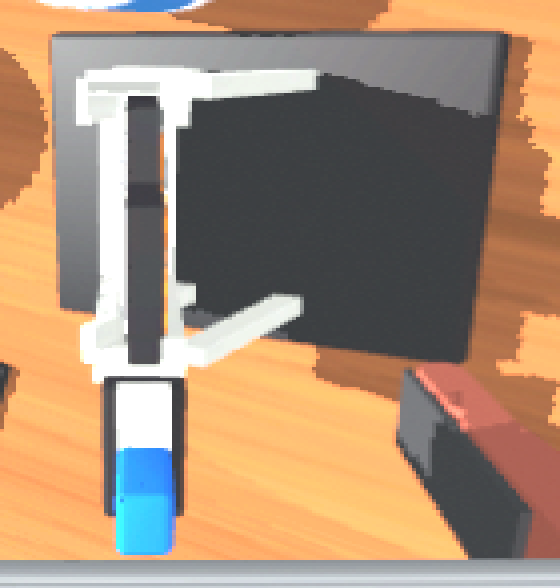

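```bash
cat > up.py <<'E'
from h import *
p=np.load("p.npy");yw=p[2];ex=np.array([np.cos(yw),np.sin(yw)]);ey=np.array([-np.sin(yw),np.cos(yw)])
ct,cs,cw=imaging.calibration("top"),imaging.calibration("scene"),imaging.calibration("wrist");cw["extrinsics"]=np.load("w1.npy")
W=lambda p,q:[proj(cr(p,[[0,-25,155]]),cw)[0],proj(cr(p,[[0,55,110]]),cw)[0],proj(cr(p,[[0,91-q,162]]),cw)[0],proj(cr(p,[[0,119-q,162]]),cw)[0]]
Wo=np.array([[260.9,163],[260.9,219.6],[261.25,266.8],[261.25,287.5]])
T=np.array([[207,95],[226,158]])/4+[210,145];S=np.array([[124,212],[135,162]])/4+[210,140];M=[[5,-25,155],[5,25,155]]
f=lambda a:np.r_[(W(a[:3],a[3])-Wo).ravel()*1.5,(proj(cr(a[:3],M),ct)-T).ravel(),(proj(cr(a[:3],M),cs)-S).ravel()]
r=least_squares(f,[*p,4.],x_scale=[.01,.01,.01,1],loss="soft_l1");print(r.x);print(f(r.x).reshape(-1,2).round(1).tolist())
d=r.x[:2]-p[:2];print("shift mm ex,ey",d@ex*1e3,d@ey*1e3)
np.save("p.npy",r.x[:3])
E
python3 up.py; python3 rel.py 0 0 116
```

```text
[ 0.60573865 -0.02362928  1.77700602  6.26442109]
[[-0.4, -0.2], [-0.4, 1.3], [-0.2, -1.0], [-0.1, 1.1], [0.6, -1.8], [-0.1, -0.6], [-2.1, 1.8], [-1.6, -1.7]]
shift mm ex,ey -3.005994892964597 -2.8067755851372573
t 1.7 j [-0.56  0.59  1.19  0.38  1.73  0.81] F [0.1 0.4 0.3] w 0.0879
tcp in cradle mm [  2.    5.1 248.7] tool axes in cradle
 [[-1.     0.001 -0.007]
 [ 0.007 -0.003 -1.   ]
 [-0.001 -1.     0.003]]
1 d cm [ -0.83   6.43 -11.59] rotvec [-0.316  1.536 -2.714]
-1 d cm [ -0.83   6.43 -11.59] rotvec [-0.001 -0.001  0.008]
cradle axes in cols
 [[-0.177 -0.979  0.102]
 [ 0.848 -0.205 -0.489]
 [ 0.5    0.     0.866]]
```

```bash
python3 -m creep '[{"jaw":1,"dx":0.5,"dy":0,"dz":-0.1,"ax":0,"ay":0,"az":0.008},{"jaw":1,"dx":0.3,"dy":0.9,"dz":-1.7,"ax":0,"ay":0,"az":0.008},{"jaw":1,"dx":0.1,"dy":1.9,"dz":-3.5,"ax":0,"ay":0,"az":0.008},{"jaw":1,"dx":-0.1,"dy":2.9,"dz":-5.3,"ax":0,"ay":0,"az":0.008},{"jaw":1,"dx":-0.3,"dy":3.9,"dz":-7.1,"ax":0,"ay":0,"az":0.008},{"jaw":1,"dx":-0.5,"dy":4.9,"dz":-8.9,"ax":0,"ay":0,"az":0.008},{"jaw":1,"dx":-0.7,"dy":5.7,"dz":-10.3,"ax":0,"ay":0,"az":0.008},{"jaw":1,"dx":-0.8,"dy":6.2,"dz":-11.2,"ax":0,"ay":0,"az":0.008},{"jaw":1,"dx":-0.83,"dy":6.43,"dz":-11.59,"ax":0,"ay":0,"az":0.008},{"jaw":1,"dx":-0.83,"dy":6.43,"dz":-11.59,"ax":0,"ay":0,"az":0.008}]'
python3 rel.py 0 0 116;python3 - <<'E'
from h import *
c=imaging.calibration("wrist");im=imaging.capture("wrist");cv2.imwrite("pics/w2.png",im)
p=np.load("p.npy");print(proj(cr(p,[[0,-25,155],[0,25,155],[0,-25,110],[0,55,110]]),c).round(1).tolist())
cv2.imwrite("pics/w2b.png",cv2.resize(im[100:384,140:380],None,fx=2.5,fy=2.1,interpolation=cv2.INTER_CUBIC))
E
```

```text
time_s: 2.95
ee_pos: [0.6177, -0.0805, 0.1306]
tcp_rot: [0.645, -0.415, 0.573, -0.288]
wrist_force: [-0.7, 0.0, -0.3]
gripper_width: 0.0879
t 2.95 j [-0.48  0.65  1.39  0.4   1.47  0.77] F [-0.7  0.  -0.3] w 0.0879
tcp in cradle mm [-1.000e-01 -1.000e-01  1.162e+02] tool axes in cradle
 [[-1.     0.001 -0.   ]
 [ 0.     0.    -1.   ]
 [-0.001 -1.    -0.   ]]
1 d cm [-0.01  0.01 -0.01] rotvec [-0.322  1.538 -2.72 ]
-1 d cm [-0.01  0.01 -0.01] rotvec [-0.001 -0.001  0.   ]
cradle axes in cols
 [[-0.177 -0.979  0.102]
 [ 0.848 -0.205 -0.489]
 [ 0.5    0.     0.866]]
[[257.4, 225.3], [257.6, 306.8], [257.6, 196.2], [257.8, 296.8]]
```

View pics/w2b.png

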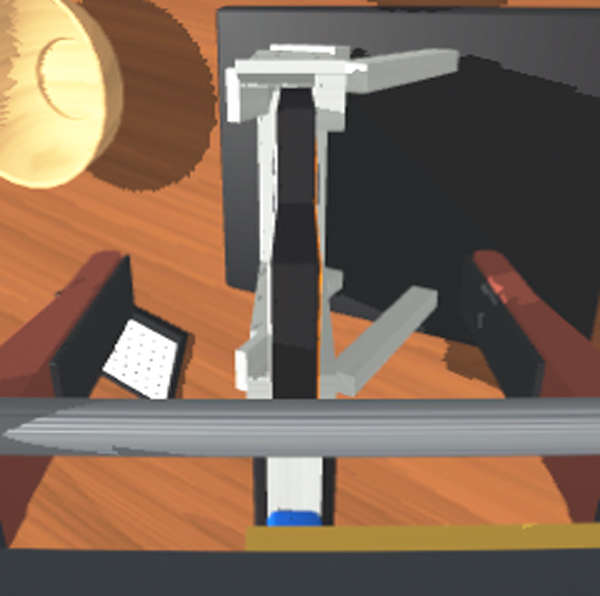

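```bash
python3 -m creep '[{"jaw":0,"dx":0,"dy":0,"dz":0,"ax":0,"ay":0,"az":0},{"jaw":0,"dx":0,"dy":0,"dz":0,"ax":0,"ay":0,"az":0},{"jaw":0,"dx":0,"dy":0,"dz":0,"ax":0,"ay":0,"az":0},{"jaw":0,"dx":0,"dy":0,"dz":0,"ax":0,"ay":0,"az":0},{"jaw":0,"dx":0,"dy":0,"dz":0,"ax":0,"ay":0,"az":0},{"jaw":0,"dx":0,"dy":0,"dz":0,"ax":0,"ay":0,"az":0}]' 50
python3 rel.py 0 0 236
```

```text
time_s: 3.75
ee_pos: [0.6179, -0.0806, 0.1308]
tcp_rot: [0.645, -0.415, 0.573, -0.289]
wrist_force: [-0.8, -0.3, -0.0]
gripper_width: 0.0311
t 3.75 j [-0.48  0.65  1.39  0.4   1.47  0.77] F [-0.8 -0.3 -0. ] w 0.0311
tcp in cradle mm [-1.000e-01 -2.000e-01  1.164e+02] tool axes in cradle
 [[-1.  0. -0.]
 [ 0.  0. -1.]
 [-0. -1. -0.]]
1 d cm [ 1.2  -5.85 10.36] rotvec [-0.322  1.538 -2.72 ]
-1 d cm [ 1.2  -5.85 10.36] rotvec [-0. -0.  0.]
cradle axes in cols
 [[-0.177 -0.979  0.102]
 [ 0.848 -0.205 -0.489]
 [ 0.5    0.     0.866]]
```

Still closing; a few more rows.

```bash
python3 -m creep '[{"jaw":0,"dx":0,"dy":0,"dz":0,"ax":0,"ay":0,"az":0},{"jaw":0,"dx":0,"dy":0,"dz":0,"ax":0,"ay":0,"az":0},{"jaw":0,"dx":0,"dy":0,"dz":0,"ax":0,"ay":0,"az":0},{"jaw":0,"dx":0,"dy":0,"dz":0,"ax":0,"ay":0,"az":0}]' 50
```

```text
time_s: 4.25
ee_pos: [0.6178, -0.0801, 0.1311]
tcp_rot: [0.646, -0.414, 0.573, -0.288]
wrist_force: [-0.8, 2.9, 3.3]
gripper_width: 0.0095
```

```bash
python3 -m creep '[{"jaw":0,"dx":0.08,"dy":-0.4,"dz":0.75,"ax":0,"ay":0,"az":0},{"jaw":0,"dx":0.18,"dy":-0.9,"dz":1.65,"ax":0,"ay":0,"az":0},{"jaw":0,"dx":0.31,"dy":-1.5,"dz":2.65,"ax":0,"ay":0,"az":0},{"jaw":0,"dx":0.43,"dy":-2.1,"dz":3.7,"ax":0,"ay":0,"az":0},{"jaw":0,"dx":0.55,"dy":-2.7,"dz":4.75,"ax":0,"ay":0,"az":0},{"jaw":0,"dx":0.68,"dy":-3.3,"dz":5.8,"ax":0,"ay":0,"az":0},{"jaw":0,"dx":0.8,"dy":-3.9,"dz":6.9,"ax":0,"ay":0,"az":0},{"jaw":0,"dx":0.94,"dy":-4.5,"dz":7.95,"ax":0,"ay":0,"az":0},{"jaw":0,"dx":1.06,"dy":-5.1,"dz":9.0,"ax":0,"ay":0,"az":0},{"jaw":0,"dx":1.18,"dy":-5.7,"dz":10.1,"ax":0,"ay":0,"az":0},{"jaw":0,"dx":1.28,"dy":-6.1,"dz":10.8,"ax":0,"ay":0,"az":0},{"jaw":0,"dx":1.28,"dy":-6.1,"dz":10.8,"ax":0,"ay":0,"az":0}]' 50
python3 rel.py 0 0 241
```

```text
time_s: 5.75
ee_pos: [0.6311, -0.1418, 0.2396]
tcp_rot: [0.646, -0.414, 0.573, -0.289]
wrist_force: [0.4, 0.2, -2.0]
gripper_width: 0.0099
t 5.75 j [-0.55  0.6   1.19  0.38  1.72  0.8 ] F [ 0.4  0.2 -2. ] w 0.0099
tcp in cradle mm [ 2.00e-01 -6.00e-01  2.42e+02] tool axes in cradle
 [[-1.     0.     0.   ]
 [-0.    -0.001 -1.   ]
 [-0.    -1.     0.001]]
1 d cm [-0.06  0.02 -0.09] rotvec [ 0.32  -1.538  2.72 ]
-1 d cm [-0.06  0.02 -0.09] rotvec [-0.     0.001  0.   ]
cradle axes in cols
 [[-0.177 -0.979  0.102]
 [ 0.848 -0.205 -0.489]
 [ 0.5    0.     0.866]]
```

```bash
python3 -m creep '[{"jaw":0,"dx":0,"dy":0,"dz":0,"ax":0.01,"ay":-0.049,"az":0.087},{"jaw":0,"dx":0,"dy":0,"dz":0,"ax":0.026,"ay":-0.122,"az":0.217},{"jaw":0,"dx":0,"dy":0,"dz":0,"ax":0.041,"ay":-0.196,"az":0.346},{"jaw":0,"dx":0,"dy":0,"dz":0,"ax":0.056,"ay":-0.269,"az":0.476},{"jaw":0,"dx":0,"dy":0,"dz":0,"ax":0.071,"ay":-0.342,"az":0.606},{"jaw":0,"dx":0,"dy":0,"dz":0,"ax":0.087,"ay":-0.416,"az":0.736},{"jaw":0,"dx":0,"dy":0,"dz":0,"ax":0.102,"ay":-0.489,"az":0.866},{"jaw":0,"dx":0,"dy":0,"dz":0,"ax":0.117,"ay":-0.562,"az":0.996},{"jaw":0,"dx":0,"dy":0,"dz":0,"ax":0.133,"ay":-0.636,"az":1.126},{"jaw":0,"dx":0,"dy":0,"dz":0,"ax":0.148,"ay":-0.709,"az":1.256},{"jaw":0,"dx":0,"dy":0,"dz":0,"ax":0.16,"ay":-0.768,"az":1.36},{"jaw":0,"dx":0,"dy":0,"dz":0,"ax":0.16,"ay":-0.768,"az":1.36}]' 50
python3 rel.py 0 0 241
```

```text
time_s: 7.25
ee_pos: [0.6308, -0.1415, 0.2392]
tcp_rot: [0.862, -0.497, -0.05, 0.089]
wrist_force: [-1.3, -0.9, -2.0]
gripper_width: 0.0098
t 7.25 j [-0.55  0.6   1.19  0.38  1.72 -0.77] F [-1.3 -0.9 -2. ] w 0.0098
tcp in cradle mm [ 2.000e-01 -4.000e-01  2.414e+02] tool axes in cradle
 [[-0.002  0.001  1.   ]
 [-1.     0.001 -0.002]
 [-0.001 -1.     0.001]]
1 d cm [-0.04 -0.01 -0.05] rotvec [ 0.161 -0.771  1.361]
-1 d cm [-0.04 -0.01 -0.05] rotvec [-0.162  0.767 -1.359]
cradle axes in cols
 [[-0.177 -0.979  0.102]
 [ 0.848 -0.205 -0.489]
 [ 0.5    0.     0.866]]
```

Second half of the flip.

```bash
python3 -m creep '[{"jaw":0,"dx":0,"dy":0,"dz":0,"ax":0.01,"ay":-0.049,"az":0.087},{"jaw":0,"dx":0,"dy":0,"dz":0,"ax":0.026,"ay":-0.122,"az":0.217},{"jaw":0,"dx":0,"dy":0,"dz":0,"ax":0.041,"ay":-0.196,"az":0.346},{"jaw":0,"dx":0,"dy":0,"dz":0,"ax":0.056,"ay":-0.269,"az":0.476},{"jaw":0,"dx":0,"dy":0,"dz":0,"ax":0.071,"ay":-0.342,"az":0.606},{"jaw":0,"dx":0,"dy":0,"dz":0,"ax":0.087,"ay":-0.416,"az":0.736},{"jaw":0,"dx":0,"dy":0,"dz":0,"ax":0.102,"ay":-0.489,"az":0.866},{"jaw":0,"dx":0,"dy":0,"dz":0,"ax":0.117,"ay":-0.562,"az":0.996},{"jaw":0,"dx":0,"dy":0,"dz":0,"ax":0.133,"ay":-0.636,"az":1.126},{"jaw":0,"dx":0,"dy":0,"dz":0,"ax":0.148,"ay":-0.709,"az":1.256},{"jaw":0,"dx":0,"dy":0,"dz":0,"ax":0.161,"ay":-0.77,"az":1.361},{"jaw":0,"dx":0,"dy":0,"dz":0,"ax":0.161,"ay":-0.77,"az":1.361}]' 50
python3 rel.py 1.5 0 241
python3 - <<'E'
from h import *
p=np.load("p.npy");c=imaging.calibration("wrist");im=imaging.capture("wrist");cv2.imwrite("pics/w3.png",im);np.save("w3.npy",c["extrinsics"])
s=get_state();d=(Rc(p[2]).T@(s["ee_pos"]-[p[0],p[1],.03])*1000)+[0,0,-116.3]
def P(*a):return proj(cr(p,a),c).round(1).tolist()
print("plate pred (offset",d,")",P(d+[0,-25,155],d+[0,25,155],d+[0,-55,110],d+[0,55,110],d+[0,55,0],d+[0,-55,0]))
print("rail tops x-5 z100 y+-46,58",P([-5,-58,100],[-5,58,100],[-5,-46,100],[-5,46,100]),"block",P([8,85,162],[-8,85,162],[8,113,162]))
sc=imaging.capture("scene");tp=imaging.capture("top");cv2.imwrite("pics/s3.png",sc);cv2.imwrite("pics/t3.png",tp)
o=np.zeros((540,798,3),np.uint8);a=cv2.resize(im[60:300,130:380],None,fx=1.6,fy=2.25,interpolation=cv2.INTER_CUBIC);o[:540,:400]=a
b=cv2.resize(sc[130:265,205:300],None,fx=4,fy=4,interpolation=cv2.INTER_CUBIC);o[:540,410:790]=b;cv2.imwrite("pics/c3.png",o)
E
```

```text
time_s: 8.75
ee_pos: [0.6306, -0.1414, 0.239]
tcp_rot: [-0.574, 0.289, 0.644, -0.414]
wrist_force: [-0.1, -0.4, -1.7]
gripper_width: 0.0098
t 8.75 j [-0.55  0.6   1.19  0.38  1.72 -2.33] F [-0.1 -0.4 -1.7] w 0.0098
tcp in cradle mm [ 2.000e-01 -3.000e-01  2.411e+02] tool axes in cradle
 [[ 1.    -0.     0.004]
 [-0.004  0.001  1.   ]
 [-0.    -1.     0.001]]
1 d cm [-0.05  0.11  0.05] rotvec [ 0.001 -0.002  0.003]
-1 d cm [-0.05  0.11  0.05] rotvec [-0.322  1.535 -2.717]
cradle axes in cols
 [[-0.177 -0.979  0.102]
 [ 0.848 -0.205 -0.489]
 [ 0.5    0.     0.866]]
plate pred (offset [  0.24780482  -0.28926725 124.88504227] ) [[259.6, 306.8], [259.2, 225.4], [259.5, 296.8], [258.9, 150.9], [258.9, 133.2], [259.3, 231.4]]
rail tops x-5 z100 y+-46,58 [[255.0, 224.4], [254.1, 127.9], [254.9, 215.4], [254.2, 138.9]] block [[267.8, 101.6], [249.1, 101.7], [268.0, 66.4]]
```

View pics/c3.png

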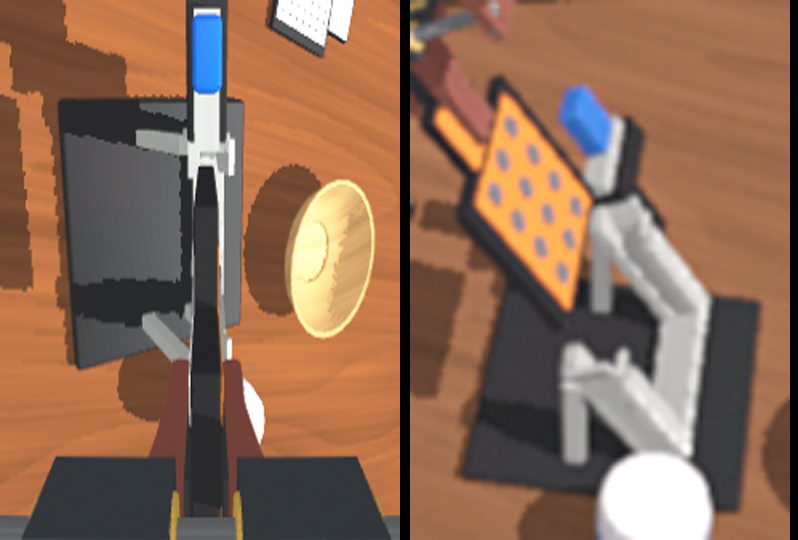

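```bash
python3 -m creep '[{"jaw":0,"dx":-0.07,"dy":0.2,"dz":0.12,"ax":0.001,"ay":-0.002,"az":0.003},{"jaw":0,"dx":-0.17,"dy":0.7,"dz":-0.75,"ax":0.001,"ay":-0.002,"az":0.003},{"jaw":0,"dx":-0.27,"dy":1.18,"dz":-1.61,"ax":0.001,"ay":-0.002,"az":0.003},{"jaw":0,"dx":-0.33,"dy":1.42,"dz":-2.05,"ax":0.001,"ay":-0.002,"az":0.003},{"jaw":0,"dx":-0.38,"dy":1.67,"dz":-2.48,"ax":0.001,"ay":-0.002,"az":0.003},{"jaw":0,"dx":-0.43,"dy":1.91,"dz":-2.91,"ax":0.001,"ay":-0.002,"az":0.003},{"jaw":0,"dx":-0.48,"dy":2.16,"dz":-3.34,"ax":0.001,"ay":-0.002,"az":0.003},{"jaw":0,"dx":-0.53,"dy":2.4,"dz":-3.78,"ax":0.001,"ay":-0.002,"az":0.003},{"jaw":0,"dx":-0.58,"dy":2.65,"dz":-4.21,"ax":0.001,"ay":-0.002,"az":0.003},{"jaw":0,"dx":-0.58,"dy":2.65,"dz":-4.21,"ax":0.001,"ay":-0.002,"az":0.003}]' 50
python3 rel.py 2.5 0 118
```

```text
time_s: 10.15
ee_pos: [0.6246, -0.1146, 0.1966]
tcp_rot: [-0.573, 0.288, 0.645, -0.415]
wrist_force: [-0.4, 0.7, -1.0]
gripper_width: 0.0101
t 10.15 j [-0.52  0.61  1.28  0.38  1.62 -2.35] F [-0.4  0.7 -1. ] w 0.0101
tcp in cradle mm [2.800e+00 1.000e-01 1.907e+02] tool axes in cradle
 [[ 1.     0.001  0.   ]
 [-0.     0.001  1.   ]
 [ 0.001 -1.     0.001]]
1 d cm [-0.73  3.53 -6.32] rotvec [-0.001 -0.001  0.   ]
-1 d cm [-0.73  3.53 -6.32] rotvec [-0.323  1.538 -2.72 ]
cradle axes in cols
 [[-0.177 -0.979  0.102]
 [ 0.848 -0.205 -0.489]
 [ 0.5    0.     0.866]]
```

```bash
python3 -m creep '[{"jaw":0,"dx":-0.05,"dy":0.24,"dz":-0.43,"ax":0,"ay":0,"az":0},{"jaw":0,"dx":-0.1,"dy":0.49,"dz":-0.87,"ax":0,"ay":0,"az":0},{"jaw":0,"dx":-0.15,"dy":0.73,"dz":-1.3,"ax":0,"ay":0,"az":0},{"jaw":0,"dx":-0.2,"dy":0.98,"dz":-1.73,"ax":0,"ay":0,"az":0},{"jaw":0,"dx":-0.25,"dy":1.22,"dz":-2.17,"ax":0,"ay":0,"az":0},{"jaw":0,"dx":-0.31,"dy":1.47,"dz":-2.6,"ax":0,"ay":0,"az":0},{"jaw":0,"dx":-0.36,"dy":1.71,"dz":-3.03,"ax":0,"ay":0,"az":0},{"jaw":0,"dx":-0.41,"dy":1.96,"dz":-3.46,"ax":0,"ay":0,"az":0},{"jaw":0,"dx":-0.46,"dy":2.2,"dz":-3.9,"ax":0,"ay":0,"az":0},{"jaw":0,"dx":-0.46,"dy":2.2,"dz":-3.9,"ax":0,"ay":0,"az":0}]' 50
python3 rel.py 2 0 118
```

```text
time_s: 11.4
ee_pos: [0.6197, -0.0923, 0.1572]
tcp_rot: [-0.573, 0.288, 0.645, -0.415]
wrist_force: [0.2, 0.0, -1.2]
gripper_width: 0.0098
t 11.4 j [-0.5   0.63  1.35  0.39  1.53 -2.36] F [ 0.2  0.  -1.2] w 0.0098
tcp in cradle mm [  2.9   0.4 145.2] tool axes in cradle
 [[ 1.     0.001  0.001]
 [-0.001  0.001  1.   ]
 [ 0.001 -1.     0.001]]
1 d cm [-0.23  1.26 -2.4 ] rotvec [-0.001 -0.002 -0.   ]
-1 d cm [-0.23  1.26 -2.4 ] rotvec [-0.324  1.538 -2.719]
cradle axes in cols
 [[-0.177 -0.979  0.102]
 [ 0.848 -0.205 -0.489]
 [ 0.5    0.     0.866]]
```

```bash
python3 -m creep '[{"jaw":0,"dx":-0.05,"dy":0.24,"dz":-0.43,"ax":0,"ay":0,"az":0},{"jaw":0,"dx":-0.1,"dy":0.49,"dz":-0.87,"ax":0,"ay":0,"az":0},{"jaw":0,"dx":-0.15,"dy":0.73,"dz":-1.3,"ax":0,"ay":0,"az":0},{"jaw":0,"dx":-0.18,"dy":0.9,"dz":-1.6,"ax":0,"ay":0,"az":0},{"jaw":0,"dx":-0.2,"dy":1.05,"dz":-1.9,"ax":0,"ay":0,"az":0},{"jaw":0,"dx":-0.22,"dy":1.18,"dz":-2.16,"ax":0,"ay":0,"az":0},{"jaw":0,"dx":-0.23,"dy":1.27,"dz":-2.36,"ax":0,"ay":0,"az":0},{"jaw":0,"dx":-0.24,"dy":1.31,"dz":-2.43,"ax":0,"ay":0,"az":0},{"jaw":0,"dx":-0.24,"dy":1.31,"dz":-2.43,"ax":0,"ay":0,"az":0}]' 50
python3 rel.py 1 0 116
```

```text
time_s: 12.52
ee_pos: [0.6173, -0.0792, 0.1329]
tcp_rot: [-0.573, 0.288, 0.645, -0.415]
wrist_force: [0.2, -0.3, -2.0]
gripper_width: 0.0096
t 12.525 j [-0.48  0.64  1.39  0.4   1.47 -2.37] F [ 0.2 -0.3 -2. ] w 0.0096
tcp in cradle mm [  2.3   0.  117.5] tool axes in cradle
 [[ 1.     0.001  0.001]
 [-0.001  0.001  1.   ]
 [ 0.001 -1.     0.001]]
1 d cm [ 0.01 -0.04 -0.19] rotvec [-0.001 -0.002 -0.   ]
-1 d cm [ 0.01 -0.04 -0.19] rotvec [-0.324  1.538 -2.719]
cradle axes in cols
 [[-0.177 -0.979  0.102]
 [ 0.848 -0.205 -0.489]
 [ 0.5    0.     0.866]]
```

```bash
python3 -m creep '[{"jaw":0,"dx":0,"dy":0.02,"dz":-0.06,"ax":0,"ay":0,"az":0},{"jaw":0,"dx":0,"dy":0.03,"dz":-0.12,"ax":0,"ay":0,"az":0},{"jaw":0,"dx":-0.01,"dy":0.05,"dz":-0.17,"ax":0,"ay":0,"az":0},{"jaw":0,"dx":-0.01,"dy":0.05,"dz":-0.17,"ax":0,"ay":0,"az":0}]' 50
python3 rel.py 1 0 115
```

```text
time_s: 13.02
ee_pos: [0.6174, -0.0791, 0.132]
tcp_rot: [-0.573, 0.288, 0.645, -0.415]
wrist_force: [-2.1, -3.9, 5.1]
gripper_width: 0.0095
t 13.025 j [-0.48  0.64  1.39  0.4   1.47 -2.37] F [-2.1 -3.9  5.1] w 0.0095
tcp in cradle mm [ 1.900e+00 -1.000e-01  1.167e+02] tool axes in cradle
 [[ 1.     0.001  0.   ]
 [-0.     0.001  1.   ]
 [ 0.001 -1.     0.001]]
1 d cm [-0.01  0.   -0.19] rotvec [-0.001 -0.001 -0.   ]
-1 d cm [-0.01  0.   -0.19] rotvec [-0.323  1.538 -2.72 ]
cradle axes in cols
 [[-0.177 -0.979  0.102]
 [ 0.848 -0.205 -0.489]
 [ 0.5    0.     0.866]]
```

```bash
python3 -m creep '[{"jaw":0,"dx":0.03,"dy":-0.12,"dz":-0.1,"ax":0,"ay":0,"az":0},{"jaw":0,"dx":0.03,"dy":-0.12,"dz":-0.1,"ax":0,"ay":0,"az":0}]' 50
python3 rel.py 1 0 115 | head -2
python3 -m creep '[{"jaw":0.5,"dx":0,"dy":0,"dz":0,"ax":0,"ay":0,"az":0},{"jaw":0.5,"dx":0,"dy":0,"dz":0,"ax":0,"ay":0,"az":0},{"jaw":0.5,"dx":0,"dy":0,"dz":0,"ax":0,"ay":0,"az":0},{"jaw":0.5,"dx":0,"dy":0,"dz":0,"ax":0,"ay":0,"az":0},{"jaw":0.5,"dx":0.05,"dy":-0.25,"dz":0.43,"ax":0,"ay":0,"az":0},{"jaw":0.5,"dx":0.15,"dy":-0.73,"dz":1.3,"ax":0,"ay":0,"az":0},{"jaw":0.5,"dx":0.3,"dy":-1.47,"dz":2.6,"ax":0,"ay":0,"az":0},{"jaw":0.5,"dx":0.51,"dy":-2.45,"dz":4.33,"ax":0,"ay":0,"az":0},{"jaw":0.5,"dx":0.77,"dy":-3.67,"dz":6.5,"ax":0,"ay":0,"az":0},{"jaw":0.5,"dx":0.92,"dy":-4.4,"dz":7.8,"ax":0,"ay":0,"az":0},{"jaw":0.5,"dx":0.92,"dy":-4.4,"dz":7.8,"ax":0,"ay":0,"az":0}]'
python3 rel.py 0.5 99 200
python3 - <<'E'
from h import *
p=np.load("p.npy");c=imaging.calibration("wrist");im=imaging.capture("wrist");cv2.imwrite("pics/w4.png",im)
def P(*a):return proj(cr(p,a),c).round(1).tolist()
print("tab",P([0,-25,155],[0,25,155]),"plate",P([0,55,110]),"block",P([8,85,162],[-8,85,162],[8,113,162]))
sc=imaging.capture("scene");cv2.imwrite("pics/s4.png",sc)
o=np.zeros((540,798,3),np.uint8);a=cv2.resize(im[60:300,130:380],None,fx=1.6,fy=2.25,interpolation=cv2.INTER_CUBIC);o[:540,:400]=a
b=cv2.resize(sc[130:265,205:300],None,fx=4,fy=4,interpolation=cv2.INTER_CUBIC);o[:540,410:790]=b;cv2.imwrite("pics/c4.png",o)
E
```

```text
time_s: 13.28
ee_pos: [0.6179, -0.0801, 0.1313]
tcp_rot: [-0.573, 0.288, 0.646, -0.414]
wrist_force: [-0.6, -0.2, 5.2]
gripper_width: 0.0102
t 13.275 j [-0.48  0.65  1.39  0.4   1.47 -2.37] F [-0.6 -0.2  5.2] w 0.0102
tcp in cradle mm [  0.6  -0.3 116.7] tool axes in cradle
time_s: 14.65
ee_pos: [0.6279, -0.1252, 0.2106]
tcp_rot: [-0.572, 0.289, 0.646, -0.414]
wrist_force: [0.4, -0.0, -0.9]
gripper_width: 0.0441
t 14.65 j [-0.53  0.6   1.25  0.38  1.65 -2.35] F [ 0.4 -0.  -0.9] w 0.0441
tcp in cradle mm [  0.3  -0.9 208.4] tool axes in cradle
 [[ 1.    -0.    -0.   ]
 [ 0.    -0.002  1.   ]
 [-0.    -1.    -0.002]]
1 d cm [-9.87 -1.62 -0.72] rotvec [0.    0.002 0.001]
-1 d cm [-9.87 -1.62 -0.72] rotvec [ 0.318 -1.537  2.721]
cradle axes in cols
 [[-0.177 -0.979  0.102]
 [ 0.848 -0.205 -0.489]
 [ 0.5    0.     0.866]]
tab [[258.8, 231.5], [258.8, 176.5]] plate [[258.8, 133.9]] block [[269.7, 100.1], [247.9, 100.1], [270.1, 59.0]]
```

View pics/c4.png

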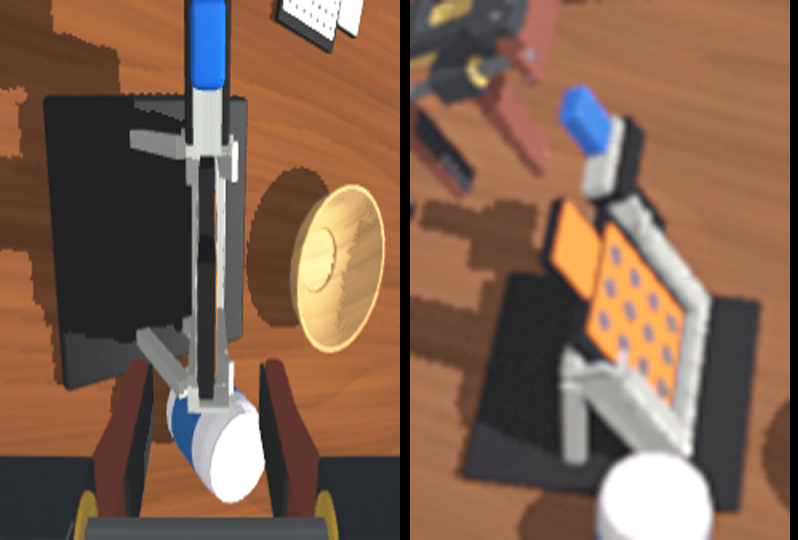

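```bash
python3 -m creep '[{"jaw":0.5,"dx":-1.5,"dy":-0.25,"dz":-0.1,"ax":0,"ay":0,"az":0},{"jaw":0.5,"dx":-4,"dy":-0.65,"dz":-0.3,"ax":0,"ay":0,"az":0},{"jaw":0.5,"dx":-6.5,"dy":-1.05,"dz":-0.5,"ax":0,"ay":0,"az":0},{"jaw":0.5,"dx":-8.8,"dy":-1.45,"dz":-0.65,"ax":0,"ay":0,"az":0},{"jaw":0.5,"dx":-9.85,"dy":-1.62,"dz":-0.72,"ax":0,"ay":0.002,"az":0.001},{"jaw":0.5,"dx":-9.85,"dy":-1.62,"dz":-0.72,"ax":0,"ay":0.002,"az":0.001}]'
python3 rel.py 0.5 99 129
python3 - <<'E'
from h import *
p=np.load("p.npy");c=imaging.calibration("wrist");im=imaging.capture("wrist");cv2.imwrite("pics/w5.png",im)
print(proj(cr(p,[[8,85,162],[-8,85,162],[8,113,162],[-8,113,162]]),c).round(1).tolist())
h=cv2.cvtColor(im,cv2.COLOR_BGR2HSV);m=cv2.inRange(h,(100,150,60),(125,255,255));n,l,st,ce=cv2.connectedComponentsWithStats(m);print(st[1:][st[1:,4]>80].tolist())
E
```

```text
time_s: 15.5
ee_pos: [0.5276, -0.14, 0.2017]
tcp_rot: [-0.574, 0.287, 0.645, -0.415]
wrist_force: [1.3, -0.6, 0.1]
gripper_width: 0.044
t 15.5 j [-0.63  0.5   1.46  0.34  1.58 -2.47] F [ 1.3 -0.6  0.1] w 0.044
tcp in cradle mm [  1.1 100.3 197.6] tool axes in cradle
 [[ 1.     0.003  0.002]
 [-0.002  0.003  1.   ]
 [ 0.003 -1.     0.003]]
1 d cm [-0.56  3.33 -5.97] rotvec [-0.002 -0.004 -0.   ]
-1 d cm [-0.56  3.33 -5.97] rotvec [-0.327  1.54  -2.717]
cradle axes in cols
 [[-0.177 -0.979  0.102]
 [ 0.848 -0.205 -0.489]
 [ 0.5    0.     0.866]]
[[267.6, 231.8], [247.8, 231.8], [267.9, 199.1], [247.3, 199.1]]
[[248, 185, 21, 44, 854]]
```

```bash
python3 -m creep '[{"jaw":0.5,"dx":-0.08,"dy":0.5,"dz":-0.9,"ax":-0.002,"ay":-0.004,"az":0},{"jaw":0.5,"dx":-0.2,"dy":1.2,"dz":-2.1,"ax":-0.002,"ay":-0.004,"az":0},{"jaw":0.5,"dx":-0.33,"dy":1.95,"dz":-3.5,"ax":-0.002,"ay":-0.004,"az":0},{"jaw":0.5,"dx":-0.45,"dy":2.7,"dz":-4.8,"ax":-0.002,"ay":-0.004,"az":0},{"jaw":0.5,"dx":-0.53,"dy":3.2,"dz":-5.7,"ax":-0.002,"ay":-0.004,"az":0},{"jaw":0.5,"dx":-0.56,"dy":3.35,"dz":-5.95,"ax":-0.002,"ay":-0.004,"az":0},{"jaw":0.0,"dx":-0.56,"dy":3.35,"dz":-5.95,"ax":-0.002,"ay":-0.004,"az":0},{"jaw":0.0,"dx":-0.56,"dy":3.35,"dz":-5.95,"ax":-0.002,"ay":-0.004,"az":0},{"jaw":0.0,"dx":-0.56,"dy":3.35,"dz":-5.95,"ax":-0.002,"ay":-0.004,"az":0},{"jaw":0.0,"dx":-0.56,"dy":3.35,"dz":-5.95,"ax":-0.002,"ay":-0.004,"az":0}]' 12
python3 rel.py 0.5 66 129
```

```text
time_s: 16.8
ee_pos: [0.5229, -0.1064, 0.1429]
tcp_rot: [-0.572, 0.289, 0.646, -0.414]
wrist_force: [0.4, 0.6, 4.0]
gripper_width: 0.0162
t 16.8 j [-0.59  0.54  1.57  0.36  1.44 -2.49] F [0.4 0.6 4. ] w 0.0162
tcp in cradle mm [  0.9  98.  129.8] tool axes in cradle
 [[ 1.    -0.    -0.001]
 [ 0.001 -0.001  1.   ]
 [-0.    -1.    -0.001]]
1 d cm [ 3.13  0.66 -0.09] rotvec [-0.     0.001  0.   ]
-1 d cm [ 3.13  0.66 -0.09] rotvec [ 0.32  -1.537  2.72 ]
cradle axes in cols
 [[-0.177 -0.979  0.102]
 [ 0.848 -0.205 -0.489]
 [ 0.5    0.     0.866]]
```

```bash
python3 -m creep '[{"jaw":0,"dx":0.3,"dy":0.06,"dz":0,"ax":0,"ay":0,"az":0},{"jaw":0,"dx":0.8,"dy":0.17,"dz":0,"ax":0,"ay":0,"az":0},{"jaw":0,"dx":1.3,"dy":0.27,"dz":0,"ax":0,"ay":0,"az":0},{"jaw":0,"dx":1.8,"dy":0.38,"dz":0,"ax":0,"ay":0,"az":0},{"jaw":0,"dx":2.2,"dy":0.46,"dz":0,"ax":0,"ay":0,"az":0},{"jaw":0,"dx":2.5,"dy":0.52,"dz":0,"ax":0,"ay":0,"az":0},{"jaw":0,"dx":2.5,"dy":0.52,"dz":0,"ax":0,"ay":0,"az":0}]' 20
python3 rel.py 0.5 66 129|head -2
python3 -m creep '[{"jaw":0,"dx":0.1,"dy":0.02,"dz":0,"ax":0,"ay":0,"az":0},{"jaw":0,"dx":0.2,"dy":0.04,"dz":0,"ax":0,"ay":0,"az":0},{"jaw":0,"dx":0.3,"dy":0.06,"dz":0,"ax":0,"ay":0,"az":0},{"jaw":0,"dx":0.3,"dy":0.06,"dz":0,"ax":0,"ay":0,"az":0}]'
python3 rel.py 0.5 66 129|head -2
```

```text
time_s: 17.68
ee_pos: [0.5486, -0.1012, 0.1429]
tcp_rot: [-0.572, 0.289, 0.646, -0.414]
wrist_force: [0.9, -0.7, 2.5]
gripper_width: 0.0157
t 17.675 j [-0.56  0.56  1.52  0.37  1.45 -2.46] F [ 0.9 -0.7  2.5] w 0.0157
tcp in cradle mm [  0.8  71.8 129.9] tool axes in cradle
time_s: 18.18
ee_pos: [0.5512, -0.1007, 0.1429]
tcp_rot: [-0.572, 0.289, 0.646, -0.414]
wrist_force: [-3.0, -1.5, 3.7]
gripper_width: 0.0159
t 18.175 j [-0.56  0.57  1.51  0.37  1.45 -2.45] F [-3.  -1.5  3.7] w 0.0159
tcp in cradle mm [  0.8  69.2 129.9] tool axes in cradle
```

```bash
python3 -m creep '[{"jaw":0,"dx":0.1,"dy":0.02,"dz":0,"ax":0,"ay":0,"az":0},{"jaw":0,"dx":0.2,"dy":0.04,"dz":0,"ax":0,"ay":0,"az":0},{"jaw":0,"dx":0.2,"dy":0.04,"dz":0,"ax":0,"ay":0,"az":0}]'
python3 rel.py 0.5 66 129|head -2
python3 -m creep '[{"jaw":0,"dx":0.1,"dy":0.02,"dz":0,"ax":0,"ay":0,"az":0},{"jaw":0,"dx":0.2,"dy":0.04,"dz":0,"ax":0,"ay":0,"az":0},{"jaw":0,"dx":0.2,"dy":0.04,"dz":0,"ax":0,"ay":0,"az":0}]'
python3 rel.py 0.5 66 129|head -2
```

```text
time_s: 18.55
ee_pos: [0.5513, -0.1006, 0.1429]
tcp_rot: [-0.573, 0.288, 0.645, -0.415]
wrist_force: [-7.9, -4.4, 6.5]
gripper_width: 0.0157
t 18.55 j [-0.56  0.57  1.51  0.37  1.45 -2.45] F [-7.9 -4.4  6.5] w 0.0157
tcp in cradle mm [  0.9  69.  129.9] tool axes in cradle
time_s: 18.92
ee_pos: [0.5513, -0.1006, 0.1429]
tcp_rot: [-0.574, 0.287, 0.644, -0.416]
wrist_force: [-9.3, -5.3, 7.2]
gripper_width: 0.0163
t 18.925 j [-0.56  0.57  1.51  0.37  1.46 -2.45] F [-9.3 -5.3  7.2] w 0.0163
tcp in cradle mm [  0.8  69.  129.9] tool axes in cradle
```

```bash
python3 -m creep '[{"jaw":0.5,"dx":0,"dy":0,"dz":0,"ax":0,"ay":0,"az":0},{"jaw":0.5,"dx":0,"dy":0,"dz":0,"ax":0,"ay":0,"az":0},{"jaw":0.5,"dx":0,"dy":0,"dz":0,"ax":0,"ay":0,"az":0},{"jaw":0.5,"dx":0,"dy":0,"dz":0,"ax":0,"ay":0,"az":0},{"jaw":0.5,"dx":0.05,"dy":-0.25,"dz":0.43,"ax":0,"ay":0,"az":0},{"jaw":0.5,"dx":0.15,"dy":-0.73,"dz":1.3,"ax":0,"ay":0,"az":0},{"jaw":0.5,"dx":0.3,"dy":-1.47,"dz":2.6,"ax":0,"ay":0,"az":0},{"jaw":0.5,"dx":0.51,"dy":-2.45,"dz":4.33,"ax":0,"ay":0,"az":0},{"jaw":0.5,"dx":0.77,"dy":-3.67,"dz":6.5,"ax":0,"ay":0,"az":0},{"jaw":0.5,"dx":1.0,"dy":-4.9,"dz":8.66,"ax":0,"ay":0,"az":0},{"jaw":0.5,"dx":1.2,"dy":-5.9,"dz":10.4,"ax":0,"ay":0,"az":0},{"jaw":0.5,"dx":1.2,"dy":-5.9,"dz":10.4,"ax":0,"ay":0,"az":0}]'
python3 - <<'E'
from h import *
p=np.load("p.npy");c=imaging.calibration("wrist");im=imaging.capture("wrist");cv2.imwrite("pics/w6.png",im)
print("block at 34",proj(cr(p,[[8,57,162],[-8,57,162],[8,85,162],[-8,85,162]]),c).round(1).tolist())
h=cv2.cvtColor(im,cv2.COLOR_BGR2HSV);m=cv2.inRange(h,(100,150,60),(125,255,255));n,l,st,ce=cv2.connectedComponentsWithStats(m);print(st[1:][st[1:,4]>80].tolist())
sc=imaging.capture("scene");cv2.imwrite("pics/s6.png",sc)
o=np.zeros((540,798,3),np.uint8);a=cv2.resize(im[60:300,130:380],None,fx=1.6,fy=2.25,interpolation=cv2.INTER_CUBIC);o[:540,:400]=a
b=cv2.resize(sc[130:265,205:300],None,fx=4,fy=4,interpolation=cv2.INTER_CUBIC);o[:540,410:790]=b;cv2.imwrite("pics/c6.png",o)
E
```

```text
time_s: 20.42
ee_pos: [0.5644, -0.1612, 0.2487]
tcp_rot: [-0.572, 0.289, 0.645, -0.416]
wrist_force: [-0.3, -0.0, -0.3]
gripper_width: 0.044
block at 34 [[267.3, 203.8], [251.2, 203.8], [267.5, 176.6], [251.0, 176.6]]
[[252, 169, 16, 33, 517], [241, 266, 12, 22, 136]]
```

View pics/c6.png

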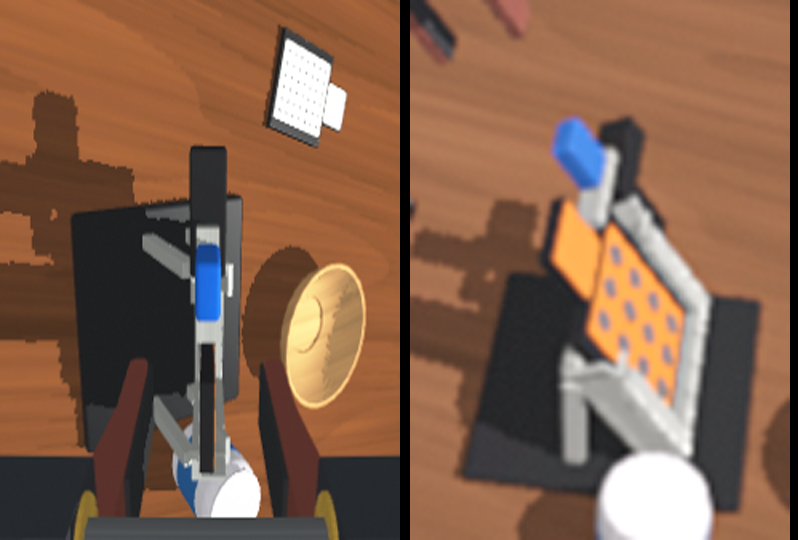

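```bash
python3 - <<'E'
from h import *
p=np.load("p.npy");c=imaging.calibration("scene")
h=lambda f:cv2.inRange(cv2.cvtColor(cv2.imread(f),cv2.COLOR_BGR2HSV),(100,130,60),(125,255,255))[140:200,235:275]
def cen(f):
    m=h(f);v,u=np.nonzero(m);return np.array([u.mean()+235,v.mean()+140]),len(u)
print(cen("pics/s4.png"),cen("pics/s6.png"))
for q in(0,3.5,5,6,30,32,34):print(q,proj(cr(p,[[0,105-q,142]]),c)[0].round(1))
print(get_state()["wrist_force"].round(1))
E
```

```text
(array([248.515625, 159.703125]), 128) (array([246.94814815, 167.83703704]), 135)
0 [247.7 159.1]
3.5 [247.5 160.1]
5 [247.4 160.5]
6 [247.4 160.8]
30 [246.  167.6]
32 [245.9 168.2]
34 [245.8 168.8]
[-0.7 -0.5  0. ]
```

```bash
python3 rel.py 0.5 115 138; python3 -m creep '[{"jaw":0,"dx":-1.5,"dy":-0.3,"dz":0,"ax":0,"ay":0,"az":0},{"jaw":0,"dx":-3,"dy":-0.63,"dz":0,"ax":0,"ay":0,"az":0},{"jaw":0,"dx":-4.3,"dy":-0.9,"dz":0,"ax":0,"ay":0,"az":0},{"jaw":0,"dx":-4.5,"dy":-0.94,"dz":0,"ax":0,"ay":0,"az":0},{"jaw":0,"dx":-4.5,"dy":-0.94,"dz":0,"ax":0,"ay":0,"az":0}]' 20; python3 rel.py 0.5 115 138
```

```text
t 20.525 j [-0.62  0.52  1.31  0.35  1.71 -2.42] F [-0.7 -0.5  0. ] w 0.0435
tcp in cradle mm [  0.7  69.5 250.1] tool axes in cradle
 [[ 1.     0.     0.   ]
 [-0.     0.006  1.   ]
 [ 0.    -1.     0.006]]
1 d cm [-5.6   4.54 -9.72] rotvec [ 0.001 -0.005 -0.002]
-1 d cm [-5.6   4.54 -9.72] rotvec [-0.33   1.536 -2.72 ]
cradle axes in cols
 [[-0.177 -0.979  0.102]
 [ 0.848 -0.205 -0.489]
 [ 0.5    0.     0.866]]
time_s: 21.15
ee_pos: [0.5182, -0.1692, 0.2471]
tcp_rot: [-0.574, 0.287, 0.644, -0.416]
wrist_force: [-0.1, 0.7, 0.3]
gripper_width: 0.0006
t 21.15 j [-0.67  0.47  1.4   0.32  1.69 -2.48] F [-0.1  0.7  0.3] w 0.0006
tcp in cradle mm [  0.6 115.5 250.3] tool axes in cradle
 [[ 1.     0.     0.001]
 [-0.001  0.005  1.   ]
 [ 0.    -1.     0.005]]
1 d cm [-1.09  5.49 -9.73] rotvec [ 0.001 -0.005 -0.002]
-1 d cm [-1.09  5.49 -9.73] rotvec [-0.329  1.536 -2.72 ]
cradle axes in cols
 [[-0.177 -0.979  0.102]
 [ 0.848 -0.205 -0.489]
 [ 0.5    0.     0.866]]
```

```bash
python3 -m creep '[{"jaw":0,"dx":-0.1,"dy":0.5,"dz":-0.9,"ax":0,"ay":0,"az":0},{"jaw":0,"dx":-0.3,"dy":1.5,"dz":-2.65,"ax":0,"ay":0,"az":0},{"jaw":0,"dx":-0.55,"dy":2.7,"dz":-4.8,"ax":0,"ay":0,"az":0},{"jaw":0,"dx":-0.8,"dy":4,"dz":-7.1,"ax":0,"ay":-0.005,"az":0},{"jaw":0,"dx":-1.0,"dy":5.1,"dz":-9.0,"ax":0,"ay":-0.005,"az":0},{"jaw":0,"dx":-1.1,"dy":5.5,"dz":-9.73,"ax":0,"ay":-0.005,"az":0},{"jaw":0,"dx":-0.7,"dy":5.58,"dz":-9.73,"ax":0,"ay":-0.005,"az":0},{"jaw":0,"dx":-0.1,"dy":5.7,"dz":-9.73,"ax":0,"ay":-0.005,"az":0},{"jaw":0,"dx":0.2,"dy":5.76,"dz":-9.73,"ax":0,"ay":-0.005,"az":0},{"jaw":0,"dx":0.4,"dy":5.8,"dz":-9.73,"ax":0,"ay":-0.005,"az":0},{"jaw":0,"dx":0.5,"dy":5.82,"dz":-9.73,"ax":0,"ay":-0.005,"az":0}]'; python3 rel.py 0.5 97 138|head -2
python3 -m creep '[{"jaw":0,"dx":0.1,"dy":0.02,"dz":0,"ax":0,"ay":0,"az":0},{"jaw":0,"dx":0.2,"dy":0.04,"dz":0,"ax":0,"ay":0,"az":0},{"jaw":0,"dx":0.3,"dy":0.06,"dz":0,"ax":0,"ay":0,"az":0},{"jaw":0,"dx":0.3,"dy":0.06,"dz":0,"ax":0,"ay":0,"az":0}]';python3 rel.py 0.5 97 138|head -2
```

```text
time_s: 22.52
ee_pos: [0.5234, -0.1112, 0.1499]
tcp_rot: [-0.572, 0.288, 0.646, -0.415]
wrist_force: [1.1, -0.4, 0.3]
gripper_width: 0.0005
t 22.525 j [-0.59  0.53  1.55  0.36  1.45 -2.49] F [ 1.1 -0.4  0.3] w 0.0005
tcp in cradle mm [  0.3  98.5 138.2] tool axes in cradle
time_s: 23.02
ee_pos: [0.5256, -0.1108, 0.1499]
tcp_rot: [-0.572, 0.288, 0.645, -0.416]
wrist_force: [-4.8, -2.2, 2.9]
gripper_width: 0.0007
t 23.025 j [-0.59  0.54  1.55  0.36  1.46 -2.48] F [-4.8 -2.2  2.9] w 0.0007
tcp in cradle mm [  0.3  96.3 138.3] tool axes in cradle
```

Contact; push a bit more firmly.

```bash
python3 -m creep '[{"jaw":0,"dx":0.2,"dy":0.04,"dz":0,"ax":0,"ay":0,"az":0},{"jaw":0,"dx":0.35,"dy":0.07,"dz":0,"ax":0,"ay":0,"az":0},{"jaw":0,"dx":0.35,"dy":0.07,"dz":0,"ax":0,"ay":0,"az":0}]';python3 rel.py 0.5 97 138|head -2
```

```text
time_s: 23.4
ee_pos: [0.5257, -0.1107, 0.15]
tcp_rot: [-0.574, 0.286, 0.644, -0.418]
wrist_force: [-11.3, -7.0, 7.5]
gripper_width: 0.0005
t 23.4 j [-0.59  0.54  1.54  0.35  1.46 -2.48] F [-11.3  -7.    7.5] w 0.0005
tcp in cradle mm [  0.4  96.1 138.4] tool axes in cradle
```

```bash
python3 -m creep '[{"jaw":0,"dx":-0.6,"dy":-0.12,"dz":0,"ax":0,"ay":0,"az":0},{"jaw":0,"dx":-1.5,"dy":-0.3,"dz":0,"ax":0,"ay":0,"az":0},{"jaw":0,"dx":-1.5,"dy":-1.3,"dz":1.7,"ax":0,"ay":0,"az":0},{"jaw":0,"dx":-1.4,"dy":-2.8,"dz":4.4,"ax":0,"ay":0,"az":0},{"jaw":0,"dx":-1.2,"dy":-4.5,"dz":7.5,"ax":0,"ay":0,"az":0},{"jaw":0,"dx":-1,"dy":-6,"dz":10,"ax":0,"ay":0,"az":0},{"jaw":0,"dx":-1,"dy":-8,"dz":12,"ax":0,"ay":0,"az":0},{"jaw":0,"dx":-1,"dy":-8,"dz":12,"ax":0,"ay":0,"az":0}]'
python3 - <<'E'
from h import *
sc=imaging.capture("scene");cv2.imwrite("pics/s7.png",sc);o=cv2.imread("pics/s0.png" if 0 else "pics/scene0.png")
m=cv2.inRange(cv2.cvtColor(sc,cv2.COLOR_BGR2HSV),(100,130,60),(125,255,255))[140:200,235:275];v,u=np.nonzero(m);print(u.mean()+235,v.mean()+140,len(u))
print(get_state()["time_s"],get_state()["wrist_force"].round(1))
for n,(a,b,c,d) in dict(jar=(205,260,155,195),bowl=(215,270,300,362),tin=(258,288,245,290)).items(): print(n,np.abs(sc[a:b,c:d].astype(int)-o[a:b,c:d]).mean().round(1))
cv2.imwrite("pics/c7.png",cv2.resize(sc[120:290,150:370],None,fx=3,fy=3,interpolation=cv2.INTER_CUBIC))
E
```

```text
time_s: 24.4
ee_pos: [0.5166, -0.1922, 0.271]
tcp_rot: [-0.573, 0.288, 0.644, -0.417]
wrist_force: [0.4, -0.9, 1.1]
gripper_width: 0.0004
247.0 167.93283582089552 134
24.45 [ 0.5 -0.1  1. ]
jar 3.1
bowl 3.2
tin 2.8
```

View pics/c7.png

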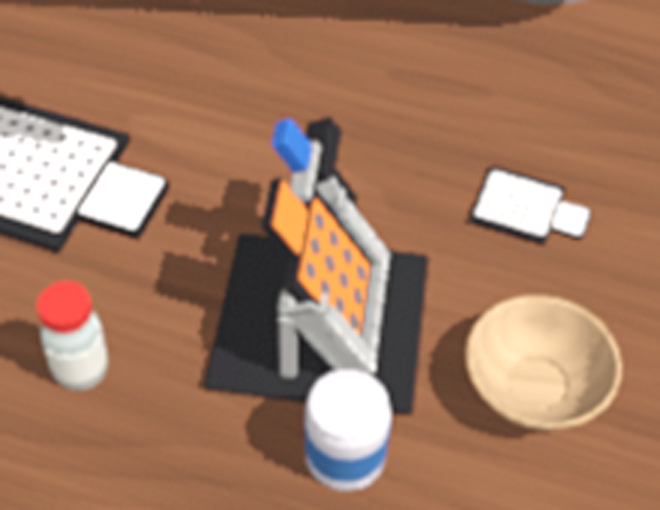

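The last picture shows the orange face at the front, with the tab at the top at about (292,215). The blue lock is in at (292,145), and the jar, tin and bowl look unmoved. I'm handing in.

```bash
python3 -c "
from station import close_job
print(close_job())"
```

```text
the job is handed in; nothing more can be done
None
```

The plate is turned over: the coarse orange face is at the front, the tab is at the top, and the lock is closed. I handed the job in at about 24.5 s.

- **Plate:** I gripped it by the tab, drew it out along its channels, turned it half round and lowered it while still holding it. It touched the bottom stop with 5–7 N, at the same height as it started to within 0.4 mm. Only then did I let go.
- **Lock:** I gripped the lock and slid it inward about 29 mm until it stopped moving. A second push with closed fingers, at about 13 N against the normal 2 N, did not move it further.
- **Last checks:** The final picture shows the orange face at the front and the lock in. The jar, tin and bowl look the same as in the first picture, and the gripper was clear of everything with no load on the wrist.
- **One disagreement:** The scene camera puts the lock at about 31 mm and the wrist camera at about 32–33 mm, not 34. I put this down to errors of 1–3 mm in the measured positions and trusted the hard stop instead.

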